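# Hang the rod rack on two sprung hooks and press each side home

## Robot

A 7-joint arm with a two-finger parallel gripper is mounted at the origin on a cart in front of the work surface, level with it; the furniture and walls round the work are solid. World frame = base frame: x ahead of the robot, y to its left, z up, the work surface at z = 0. Lengths are in m, angles in rad, forces in N, time in s.
With the tool pointing down it reaches from about 0.4 to 0.925 m from the base axis. Payload 4.1 kg.
Tool frame: the origin (TCP) lies on the centre line of the jaws, within the pads' length; the fingertips stand 25 mm ahead of it and the grasp point (between the pads) lies 6 mm ahead of it; x points along the fingers, y is the direction in which the jaws open and shut, and the axes are right-handed (so a half turn about x gives the same grasp; the last joint's range is limited). The gripper opens to 85 mm and grips with 20 to 120 N. Pads are 22 mm wide; open, the fingers measure 114 mm over their backs; the gripper's body (76 mm by 85 mm) begins 54 mm behind the grasp point. The pads swing forward as they close: fully open they stand 13 mm farther back than shut.
Start: joints at [-1.316, 0.398, 0.045, 1.537, -0.019, 1.207, -0.051], TCP at [0.225, 0.61, 0.256] pointing down, gripper open.
Joint ranges: [-2.82, 2.82], [-0.49, 2.23], [-1.37, 1.46], [0, 2.46], [-1.36, 4.5], [0.23, 2], [-2.94, 2.94]. Speed limits (rad/s): [2.57, 2.57, 3.14, 3.14, 3.14, 3.14, 3.14].

## Interface

Orientations are given as a 3x3 rotation matrix whose columns are the frame's x, y, z axes.
In Python, from station import status, vision, ticket, spotter gives the robot as it stands.
- The arm moves only by the tool arm_command, never from a script. Its argument "deltas" is text: rows parted by semicolons, each of 7 numbers parted by spaces: the shift along the tool's x, y, z in cm, then the turn, a rotation vector about the tool's x, y, z in degrees, then the closure, from 0 (fully open) to 1 (shut). A call has 1 to 20 rows; each row is the pose to reach, as a shift and turn from the pose commanded when the call began, along the tool's axes at that moment; what a row does not reach only later rows make up. A row lasts 1/12 s, in which the tool goes at most 41.7 mm and 7.16 degrees, less where a joint would pass 70% of its speed; a pose out of reach is approached as far as the arm can. A call with a gripper value outside its range is refused whole. The fingers move at their own pace and stop on an object; the grip force is fixed at half the most. Time passes only in rows, so rows that repeat a pose let the fingers close. It gives the time, the measured TCP pose, the force and the opening at its end, in the units of the state.
- status.get_obs(): the state, without advancing time (a new reading comes with each control period).
- vision.get_image(name): name is "scene" or "top" or "wrist"; returns a dict with "img" (420x560x3 uint8, red, green, blue), "mtx" (3x3 intrinsics, pixels), "pose" (4x4, takes a point from camera to world coordinates). Camera axes: x right, y down, z forward; pixel columns grow to the right and rows downward; lengths in m; the calibration is good to about 2 mm. A picture is of the moment at which its call begins. There is no depth.
- ticket.sign_off(): hands the job in, once; it reports no verdict.
Trained networks look in a picture, given as the dict that the camera call returned (one of the last four; its "shot" number tells which), for a name from the list of things; names that differ only in an ending like _2 or _b are one class to them, and where a whole thing is asked for, a point or a joint stands for the part that bears it (a point fixed in the world has none). Each returns a list of dicts, best first, with "p" (0 to 1); they miss things now and then, are a little off and sometimes report something else, mostly with a low value. They report only what shows in the picture. A call takes as long as a camera call.
- spotter.outline_of(picture, name): "region" (420x560 bool, what is visible of it) and "position" ([column, row] in pixels, amid what is visible of it).
The state is a dict: "t": time; "joint_positions": joint angles; "qd": joint speeds; "joint_torque": joint torques, N m; "tcp_pos": TCP position; "eef_rot": TCP orientation; "contact_force": force on the tool from outside, world axes, zero at the start; "moment": the same for the moment, N m; "opening": opening from 0.0 (shut) to 1.0 (fully open).
Only numpy, scipy, OpenCV 4.12 (cv2) and the standard library are available. Lean on these libraries where they do the work, as an engineer would, in place of code of your own. Each camera call takes 0.05 s, during which the arm holds its last target. There are 200 camera calls.

## Task

Lift the small steel rod rack off the bench and hang its top rail in the two hooks of the stand, with its pegs still facing the robot. Then press the rail down past the spring catch until it is seated at the bottom of its hook, one side at a time, the left side first and then the right, finishing each with a firm push of about 20 N, held for a moment, to check that it is truly home; never load a hook with more than 30 N. Leave the rack hanging free on both hooks, and leave the other things on the bench where they are.

Things in the scene. Friction and masses are not known exactly. Their poses are not given: they have to be found in the camera images.
- rack: loose rod rack, a plain steel frame standing on two feet, about 0.45 kg (varies). Origin: centre of its underside; x its thin direction, y along its rails, z up. Top rail: round bar 10 mm thick along y, axis 100 mm above the origin, 224 mm long over black end caps. Side bars and feet (56 mm in x) at y = +-62 mm. On a lower bar (40 mm up) four pegs reach 29 mm to -x, towards the robot
- rail_mid (a point): middle of the top rail, on its axis, axes as the rack's. A dark steel grip block is clamped round the rail here: 14 mm thick (x), 44 mm long (y), from 10 mm below to 16 mm above the rail's axis, two flat screw heads 3 mm higher: grip it across x. Between block and side bars the rail is bare
- rail_left (a point): point on the axis of the top rail 88 mm to +y of its middle, the part that goes into the left hook. The end cap (16 mm across) begins 19 mm farther out, the side bar 23 mm farther in
- rail_right (a point): point on the axis of the top rail 88 mm to -y of its middle, the part that goes into the right hook
- stand: fixed stand: dark steel foot plate 90 (x) x 225 (y) x 12 mm, two grey posts, a J-shaped hook head on the front of each. Origin: underside, midway between the hooks and straight below their throats; x points away from the robot towards the posts, y along the line of hooks to the left one, z up. Throats at x = 0, y = +-88 mm. Each head is clamped at its own height, not reported: feel for it
- post_left: round left post (+y), 188 mm tall, its front 25 mm behind its hook's throat. Origin: on the bench under the throat, axes as the stand's. Hook head 12 mm thick in y, open upward: throat 13 mm wide in x with upright sides, flared above to about 27 mm; its top is 36 mm above the axis of a seated rail. A seated rail's axis lies 142 to 158 mm above the bench, each hook differently. Rigid seat
- post_right: right post (-y) with the same hook; axes likewise. In each throat a brass roller (8 mm) on a spring (3.5 N, then 0.5 N per mm) juts from the back halfway across, its axis 7 mm above a seated rail's. A lowered rail first lies on the roller, axis 14 mm above its seat; the rack's weight takes it no farther. 3 to 8 N pressed on the rail beside the hook takes it past; the roller then holds it down
- wax_cake: round cake of wax, 68 mm across, 21 mm high, lying on the stand's foot plate between the posts; leave it. Origin: centre of its underside
- steel_cup: small dark steel cup, 66 mm across, 38 mm high, behind the stand; leave it. Origin: centre of its underside
- mug: pale mug, 94 mm high, 82 mm across, with a handle, left of the stand; leave it. Origin: under its centre
- spanner_17: flat spanner 213 mm long at the front edge of the bench; leave it. Origin: centre of its underside
- masking_tape: roll of tape 91 mm across, 24 mm high, right of the rack; leave it. Origin: centre of its underside

How it is judged:
On the way, in this order (a step that is already met when the one before it is completed fails the run):
1. the rack is lifted clear of the bench (height (world z) of rack above 0.04 m and contact force between rack and the fingers above 1 N), for 0.2 s.
2. the left end of the rail is home in the left hook and is pressed into it with more than 13 N (z of rail_left in the frame of post_left between 0.139 and 0.1595 m and x of rail_left in the frame of post_left between -0.006 and 0.006 m and y of rail_left in the frame of post_left between -0.022 and 0.022 m and contact force between rack and post_left above 13 N), for 0.15 s.
3. the right end of the rail is home in the right hook and is pressed into it with more than 13 N, the left hook bearing less than 13 N and its rail end still home (z of rail_right in the frame of post_right between 0.139 and 0.1595 m and x of rail_right in the frame of post_right between -0.006 and 0.006 m and y of rail_right in the frame of post_right between -0.022 and 0.022 m and z of rail_left in the frame of post_left between 0.139 and 0.1595 m and x of rail_left in the frame of post_left between -0.006 and 0.006 m and y of rail_left in the frame of post_left between -0.022 and 0.022 m and contact force between rack and post_right above 13 N and contact force between rack and post_left below 13 N), for 0.15 s.
At the end, for the whole second after the job is handed in: The rack hangs at rest on both hooks, each rail point seated under its roller: rail axis 139 to 159.5 mm above the bench, within 6 mm of the throat's middle in x and 22 mm in y; each hook carries more than 0.5 N (z of rail_left in the frame of post_left between 0.139 and 0.1595 m and x of rail_left in the frame of post_left between -0.006 and 0.006 m and y of rail_left in the frame of post_left between -0.022 and 0.022 m and z of rail_right in the frame of post_right between 0.139 and 0.1595 m and x of rail_right in the frame of post_right between -0.006 and 0.006 m and y of rail_right in the frame of post_right between -0.022 and 0.022 m and contact force between rack and post_left above 0.5 N and contact force between rack and post_right above 0.5 N and linear speed of rack below 0.02 m/s and angular speed of rack below 0.2 rad/s); the robot touches nothing.
It fails at once if more than 30 N between the rack and the left hook (contact force between rack and post_left above 30 N).
It fails at once if more than 30 N between the rack and the right hook (contact force between rack and post_right above 30 N).
It fails at once if the mug, steel cup, wax cake, spanner, roll of tape: any of them moved more than 20 mm (distance of any of mug, steel_cup, wax_cake, spanner_17, masking_tape from where it was at the start of the episode above 0.02 m).
It also fails if it takes over 66 s, if anything falls off the work surface, if the arm or the gripper's body presses on something with over 40 N, if the wrist force passes 120 N, or if a joint passes its speed limit or range.

## Working session

There is one attempt and no reset: what is moved stays moved. The work goes in short steps, Python scripts to look and compute and a tool call to move; the robot and the scene stay as the last step left them, time stands still between calls to the robot, and variables do not carry over. Pictures are saved under pics/ and viewed, about 8 in all and at most 12, crops included, and the job is handed in when it is done.

Besides the shell and the picture viewer there is one more tool, called after "Emit:" by a JSON object that holds its "name" and its "arguments", one argument or row to a line. arm_command: Moves the arm, as the interface text tells. Its arguments: {"type":"object","properties":{"deltas":{"type":"string"}},"required":["deltas"]}

```bash
mkdir -p pics
cat > h.py <<'E'
import numpy as np, cv2
from station import status, vision, ticket, spotter
def ray(p,uv):
    d=np.linalg.inv(p["mtx"])@np.array([uv[0],uv[1],1.]); T=np.array(p["pose"]); return T[:3,3],T[:3,:3]@d
def onz(p,uv,z):
    o,d=ray(p,uv); return o+d*(z-o[2])/d[2]
def proj(p,X):
    T=np.array(p["pose"]); c=T[:3,:3].T@(np.asarray(X,float)-T[:3,3]); q=np.array(p["mtx"])@c; return q[:2]/q[2]
def save(p,n,crop=None,f=1):
    im=p["img"][:,:,::-1]
    if crop: im=im[crop[1]:crop[3],crop[0]:crop[2]]
    cv2.imwrite("pics/"+n,cv2.resize(im,None,fx=f,fy=f,interpolation=cv2.INTER_CUBIC))
def st():
    s=status.get_obs(); np.set_printoptions(precision=4,suppress=True)
    print(s["t"],np.array(s["tcp_pos"]),np.array(s["contact_force"]),np.array(s["moment"]),s["opening"]); print(np.array(s["eef_rot"])); return s
E
python3 - <<'E'
from h import *
st()
a=vision.get_image("scene"); b=vision.get_image("top")
for n,p in(("scene",a),("top",b)):
    save(p,n+"0.png"); print(n,np.array(p["pose"]),p["mtx"][0][0])
    for k in["rack","stand","post_left","post_right","rail_mid","mug","wax_cake","steel_cup"]:
        for r in spotter.outline_of(p,k)[:2]:
            ys,xs=np.where(r["region"]); print(k,round(r["p"],2),np.round(r["position"]),xs.min(),xs.max(),ys.min(),ys.max())
i=np.hstack([a["img"],b["img"]])[:,:,::-1];
E
```

```text
0.0 [0.225  0.6092 0.2553] [-0.0843 -0.1458  0.2322] [ 0.0184  0.0101 -0.0088] 0.9984083771810298
[[-0.0005  0.3464  0.9381]
 [-0.0018  0.9381 -0.3464]
 [-1.     -0.0019  0.0002]]
scene [[ 0.7669 -0.4897  0.4147  0.0534]
 [-0.6415 -0.6032  0.474  -0.7862]
 [ 0.018  -0.6295 -0.7768  0.9841]
 [ 0.      0.      0.      1.    ]] 523.459376398449
rack 0.95 [227. 196.] 197 256 153 234
stand 0.6 [300. 192.] 261 342 122 245
post_left 0.84 [288. 139.] 273 297 124 178
post_right 0.79 [333. 191.] 316 342 172 228
post_right 0.38 [301. 188.] 262 343 122 246
rail_mid 0.88 [225. 198.] 198 255 153 234
mug 0.57 [238. 144.] 213 256 121 169
wax_cake 0.57 [301. 204.] 286 313 192 218
wax_cake 0.39 [333. 190.] 316 342 172 228
steel_cup 0.6 [340. 197.] 336 353 182 209
top [[-0.0105 -0.996   0.0891  0.4492]
 [-0.9999  0.0097 -0.009  -0.2355]
 [ 0.0081 -0.0892 -0.996   0.9507]
 [ 0.      0.      0.      1.    ]] 401.69541003269853
rack 0.8 [228. 238.] 170 276 224 249
stand 0.55 [256. 168.] 216 321 136 199
post_left 0.84 [229. 152.] 216 238 136 166
post_right 0.77 [310. 164.] 301 321 149 180
rail_mid 0.77 [223. 236.] 170 275 223 249
mug 0.87 [170. 180.] 150 194 157 207
mug 0.55 [268. 179.] 258 285 163 191
wax_cake 0.66 [270. 178.] 259 284 163 191
steel_cup 0.96 [290. 134.] 274 302 121 150
```

Run:
```python
import cv2,numpy as np
a=cv2.imread("pics/top0.png")[100:280,130:350]; b=cv2.imread("pics/scene0.png")[100:280,170:390]
cv2.imwrite("pics/v1.png",cv2.resize(a,None,fx=3.4,fy=3.3,interpolation=cv2.INTER_CUBIC)); cv2.imwrite("pics/v2.png",cv2.resize(b,None,fx=3.4,fy=3.3,interpolation=cv2.INTER_CUBIC))
```

```text
(no output)
```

View pics/v1.png

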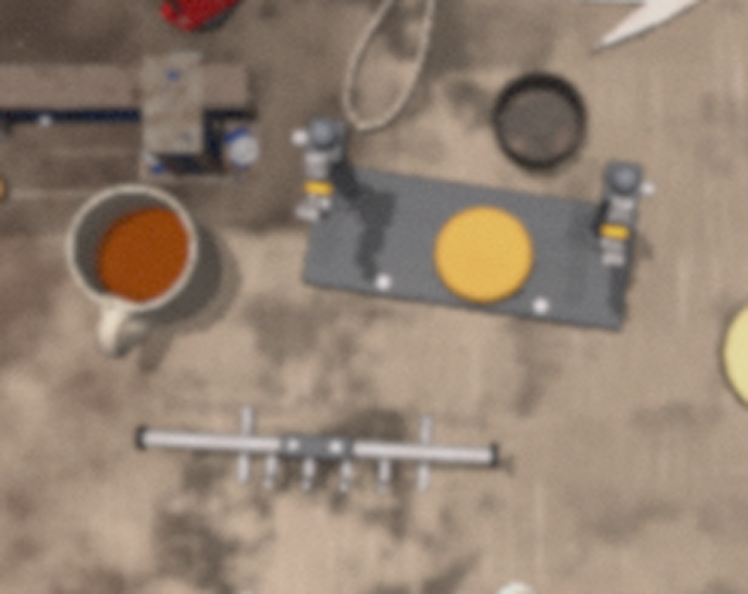

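View pics/v2.png

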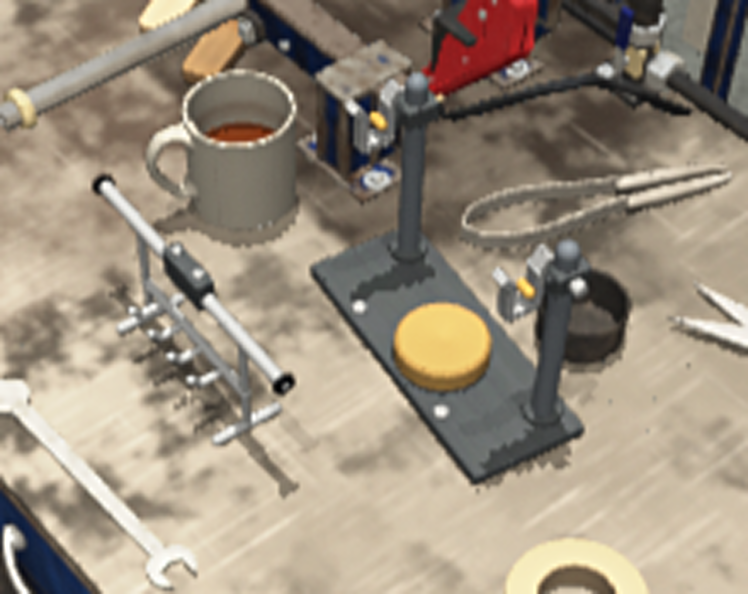

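The top view shows the rack's rail from (171,232) to (276,238), grip block at (223,235). The stand's rollers are at (223.5,157) and (311,170). In the scene view the rollers are at about (281,136) and (324,187).

Run:
```python
from h import *
b=vision.get_image("top"); a=vision.get_image("scene")
T=lambda x,y:(130+x/3.4-.35,100+y/3.3-.35); S=lambda x,y:(170+x/3.4-.35,100+y/3.3-.35)
def tri(u,v):
    A=[];B=[]
    for o,d in(ray(b,u),ray(a,v)):
        d=d/np.linalg.norm(d);P=np.eye(3)-np.outer(d,d);A.append(P);B.append(P@o)
    x=np.linalg.lstsq(np.vstack(A),np.hstack(B),rcond=None)[0]; return x,np.round(proj(b,x)-u,1),np.round(proj(a,x)-v,1)
np.set_printoptions(precision=4,suppress=True)
for n,u,v in[("rollL",(318,188),(377,120)),("rollR",(615,231),(524,287)),("topL",(325,128),(416,80)),("topR",(625,170),(569,246)),("capL",(142,437),(102,185)),("capR",(493,456),(283,383)),("block",(317,446),(190,275))]:
    print(n,*tri(T(*u),S(*v)))
print("rack z.1",onz(b,T(142,437),.1),onz(b,T(493,456),.1),onz(b,T(317,446),.116))
print("scene", onz(a,S(102,185),.1),onz(a,S(283,383),.1),onz(a,S(190,275),.11))
for z in(.157,): print("roll",onz(b,T(318,188),z),onz(b,T(615,231),z),onz(a,S(377,120),z),onz(a,S(524,287),z))
print("plate top",onz(b,T(305,282),.012),onz(b,T(620,327),.012)); print("plate scene",onz(a,S(312,268),.012),onz(a,S(474,478),.012),onz(a,S(582,430),.012))
r=spotter.outline_of(a,"stand")[0]
```

```text
rollL [ 0.6199 -0.1389  0.1624] [ 0. -0.] [-0.  0.]
rollR [ 0.5916 -0.3121  0.1646] [-0.   0.1] [ 0.1 -0. ]
topL [ 0.6492 -0.1452  0.187 ] [-0.4  0.5] [ 0.6 -0.1]
topR [ 0.6237 -0.3162  0.1842] [-0.2  0.3] [ 0.4 -0.1]
capL [ 0.4727 -0.0226  0.1009] [ 0. -0.] [-0. -0.]
capR [ 0.4589 -0.2404  0.1022] [ 0.2 -0.2] [-0.3  0. ]
block [ 0.4665 -0.1321  0.1061] [ 0.2 -0.3] [-0.4  0. ]
rack z.1 [ 0.4728 -0.0224  0.1   ] [ 0.4584 -0.24    0.1   ] [ 0.4656 -0.1328  0.116 ]
scene [ 0.4732 -0.0218  0.1   ] [ 0.4603 -0.2394  0.1   ] [ 0.4653 -0.1355  0.11  ]
roll [ 0.6211 -0.1383  0.157 ] [ 0.5931 -0.3129  0.157 ] [ 0.6237 -0.1347  0.157 ] [ 0.5964 -0.3077  0.157 ]
plate top [ 0.5845 -0.1116  0.012 ] [ 0.5501 -0.3293  0.012 ]
plate scene [ 0.5844 -0.1127  0.012 ] [ 0.5483 -0.3288  0.012 ] [ 0.6322 -0.345   0.012 ]Traceback (most recent call last):
  File "<stdin>", line 16, in <module>
IndexError: list index out of range
```

Emit:
{"name": "arm_command", "arguments": {
  "deltas": "0 -25.2 35.4 40 0 0 0;0 -25.2 35.4 40 0 0 0;0 -25.2 35.4 40 0 0 0;0 -25.2 35.4 40 0 0 0;0 -25.2 35.4 40 0 0 0;0 -25.2 35.4 40 0 0 0;0 -25.2 35.4 40 0 0 0;0 -25.2 35.4 40 0 0 0;0 -25.2 35.4 40 0 0 0;0 -25.2 35.4 40 0 0 0;0 -61.2 48.3 73.4 0 0 0;0 -61.2 48.3 73.4 0 0 0;0 -61.2 48.3 73.4 0 0 0;0 -61.2 48.3 73.4 0 0 0;0 -61.2 48.3 73.4 0 0 0;0 -61.2 48.3 73.4 0 0 0;0 -61.2 48.3 73.4 0 0 0;0 -61.2 48.3 73.4 0 0 0;0 -61.2 48.3 73.4 0 0 0;0 -61.2 48.3 73.4 0 0 0"
}}

```text
t: 2.72
tcp_pos: [0.4654, -0.1371, 0.257]
eef_rot: [[0.002, 0.998, -0.07], [-0.002, -0.07, -0.998], [-1.0, 0.002, 0.002]]
contact_force: [0.2, -0.5, 1.0]
opening: 0.999
```

Run:
```python
from h import *
s=st(); w=vision.get_image("wrist"); save(w,"w1.png")
print(np.array(w["pose"]))
for k in["rack","rail_mid"]:
  for r in spotter.outline_of(w,k)[:1]: print(k,r["p"],r["position"])
R=np.array([.998,-.0635,0]);Y=np.array([.0635,.998,0]);C=np.array([.466,-.131,.1])
for y in(-.112,-.022,0,.022,.112): print(y,proj(w,C+Y*y+[0,0,.005]))
```

```text
2.7167 [ 0.4654 -0.1371  0.257 ] [ 0.164  -0.4789  0.9526] [ 0.006   0.0329 -0.0497] 0.9988214111176474
[[ 0.0017  0.9976 -0.0698]
 [-0.0018 -0.0698 -0.9976]
 [-1.      0.0018  0.0016]]
[[ 0.9976 -0.0673 -0.0163  0.4693]
 [-0.0692 -0.9623 -0.2631 -0.0716]
 [ 0.002   0.2636 -0.9646  0.3739]
 [ 0.      0.      0.      1.    ]]
rack 0.76 [286.7, 177.6]
rail_mid 0.75 [283.2, 177.2]
-0.112 [285.5326 319.9361]
-0.022 [284.9823 221.2784]
0 [284.8334 194.5728]
0.022 [284.678  166.7166]
0.112 [283.9659  39.0525]
```

View pics/w1.png

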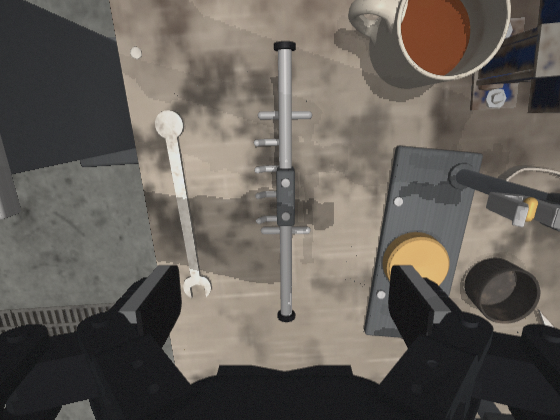

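The wrist view agrees with my estimate: rail from (285,46) to (286,316), block at (286,198). I'll descend and grip.

Emit:
{"name": "arm_command", "arguments": {
  "deltas": "3 0.13 -0.4 0 0 0 0;6 0.13 -0.4 0 0 0 0;9 0.13 -0.4 0 0 0 0;11 0.13 -0.4 0 0 0 0;13 0.13 -0.4 0 0 0 0;14.8 0.13 -0.4 0 0 0 0;14.8 0.13 -0.4 0 0 0 0;14.8 0.13 -0.4 0 0 0 0;14.8 0.13 -0.4 0 0 0 1;14.8 0.13 -0.4 0 0 0 1;14.8 0.13 -0.4 0 0 0 1;14.8 0.13 -0.4 0 0 0 1;14.8 0.13 -0.4 0 0 0 1;14.8 0.13 -0.4 0 0 0 1;14.8 0.13 -0.4 0 0 0 1;14.8 0.13 -0.4 0 0 0 1;14.8 0.13 -0.4 0 0 0 1;14.8 0.13 -0.4 0 0 0 1"
}}

```text
t: 4.37
tcp_pos: [0.4678, -0.1277, 0.1087]
eef_rot: [[-0.0, 0.998, -0.064], [0.001, -0.064, -0.998], [-1.0, -0.0, -0.001]]
contact_force: [-1.4, 1.3, 6.2]
opening: 0.152
```

Emit:
{"name": "arm_command", "arguments": {
  "deltas": "-1 0 0 0 0 0 1;-2.5 0 0 0 0 0 1;-4 0 0 0 0 0 1;-5.5 0 0 0 0 0 1;-7 0 0 0 0 0 1;-8.5 0 0 0 0 0 1;-10 0 0 0 0 0 1;-11.5 0 0 0 0 0 1;-12.5 0 0 0 0 0 1;-12.5 0 0 0 0 0 1;-12.5 0 0 0 0 0 1;-12.5 0 0 0 0 0 1"
}}

```text
t: 5.37
tcp_pos: [0.4669, -0.1274, 0.2322]
eef_rot: [[-0.002, 0.998, -0.064], [0.0, -0.064, -0.998], [-1.0, -0.002, -0.0]]
contact_force: [0.1, -0.0, -4.8]
opening: 0.156
```

Run:
```python
from h import *
s=st(); a=vision.get_image("scene"); b=vision.get_image("top"); w=vision.get_image("wrist")
ims=[a["img"][90:290,170:370],b["img"][110:310,140:340]]
cv2.imwrite("pics/l1.png",cv2.resize(np.hstack(ims)[:,:,::-1],None,fx=2,fy=2,interpolation=cv2.INTER_CUBIC))
save(w,"w2.png")
```

```text
5.3667 [ 0.4669 -0.1274  0.2322] [ 0.0698 -0.045  -4.7504] [-0.0357  0.0163  0.0013] 0.15642809962655851
[[-0.0021  0.9979 -0.064 ]
 [ 0.0003 -0.064  -0.998 ]
 [-1.     -0.0021 -0.0002]]
```

View pics/l1.png

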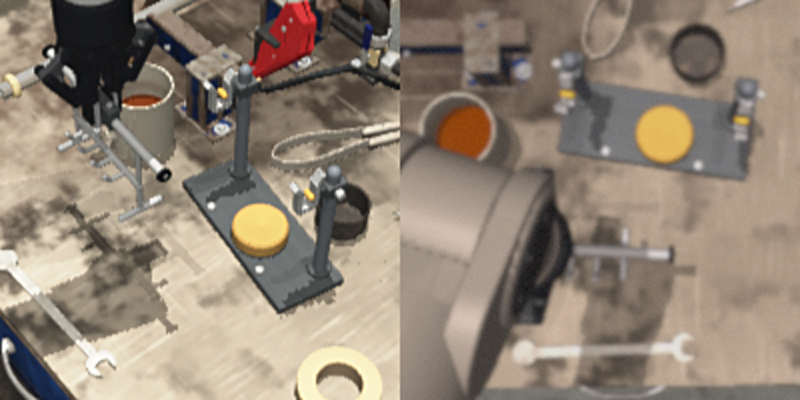

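View pics/w2.png

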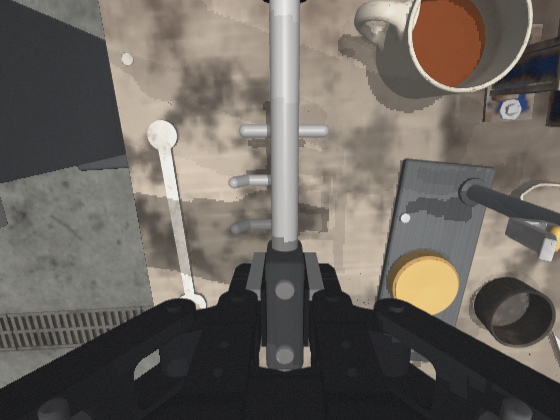

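Run:
```python
from h import *
w=vision.get_image("wrist"); b=vision.get_image("top"); a=vision.get_image("scene")
zr=.2322-.0087
p=[onz(w,q,zr+.019) for q in((285.5,289),(285.5,356))]; print(p,np.mean(p,0))
print("rail",onz(w,(285.5,245),zr+.005),onz(w,(285.5,50),zr+.005))
u=(140+669/2,110+255/2); v=(170+163/2,90+174/2)
print("cap top",onz(b,u,zr),"scene",onz(a,v,zr), proj(a,onz(b,u,zr)),v)
```

```text
[array([ 0.46766722, -0.11818627,  0.2425    ]), array([ 0.46601165, -0.14453111,  0.2425    ])] [ 0.46683943 -0.13135869  0.2425    ]
rail [ 0.46834116 -0.10768728  0.2285    ] [ 0.47248632 -0.04172589  0.2285    ]
cap top [ 0.45387734 -0.60151029  0.2235    ] scene [ 0.46013054 -0.23928673  0.2235    ] [386.97139725 309.00378141] (251.5, 177.0)
```

Emit:
{"name": "arm_command", "arguments": {
  "deltas": "0 1.5 2 2 0 0 1;0 3 4 3.5 0 0 1;0 4.5 6 5.5 0 0 1;0 6.2 7.7 5.5 0 0 1;0 6.2 7.7 5.5 0 0 1;0 8 7.9 5.5 0 0 1;0 10 8.1 5.5 0 0 1;0 12 8.3 5.5 0 0 1;0 13 8.4 5.5 0 0 1;0 14.1 8.5 5.5 0 0 1;0 14.1 8.5 5.5 0 0 1;0 14.1 8.5 5.5 0 0 1;0 14.1 8.5 5.5 0 0 1"
}}

```text
t: 6.75
tcp_pos: [0.6019, -0.2215, 0.2329]
eef_rot: [[-0.002, 0.987, -0.16], [0.001, -0.16, -0.987], [-1.0, -0.002, -0.0]]
contact_force: [-0.6, -0.6, -5.7]
opening: 0.152
```

Run:
```python
from h import *
s=st(); a=vision.get_image("scene"); b=vision.get_image("top"); w=vision.get_image("wrist")
ims=[a["img"][90:290,220:420],b["img"][70:270,180:380]]
cv2.imwrite("pics/l2.png",cv2.resize(np.hstack(ims)[:,:,::-1],None,fx=2,fy=2,interpolation=cv2.INTER_CUBIC))
cv2.imwrite("pics/s2.png",cv2.resize(a["img"][100:250,240:390,::-1],None,fx=4,fy=4,interpolation=cv2.INTER_CUBIC))
save(w,"w3.png")
```

```text
6.75 [ 0.6019 -0.2215  0.2329] [-0.6323 -0.5699 -5.6901] [ 0.0338 -0.0263 -0.0425] 0.1515072639993926
[[-0.0017  0.9872 -0.1597]
 [ 0.0006 -0.1597 -0.9872]
 [-1.     -0.0018 -0.0003]]
```

View pics/s2.png

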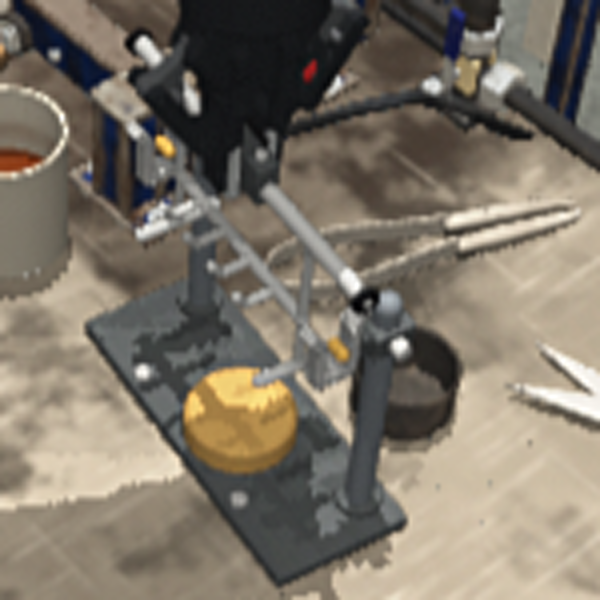

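View pics/w3.png

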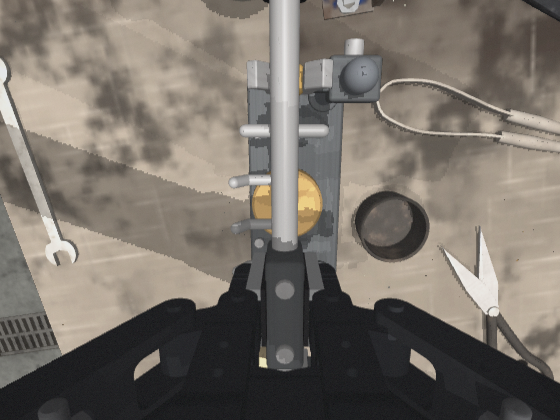

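Wrist view: the left hook's mouth lies between about col 270 and 305 at row 75, with its roller at col 301. The rail passes at col 285. Next I'll check how it drops.

Run:
```python
from h import *
w=vision.get_image("wrist"); s=st()
X=np.array([.987,-.16,0]);Y=np.array([.16,.987,0]); C=np.array([.6019,-.2215,0])-.0035*Y
for z in(.224,.19,.16): 
  for y in (.082,.088,.094): print(z,y,[proj(w,C+Y*y+X*x+[0,0,z]) for x in(-.0135,0,.0135)])
print(onz(w,(285.5,120),.2285),onz(w,(285.5,20),.2285))
for u in (248,270,305,332): print(u,((onz(w,(u,75),.19)-C)@X)*1000)
g=w["img"][62:90,235:345]; cv2.imwrite("pics/g.png",cv2.resize(g[:,:,::-1],None,fx=7,fy=7,interpolation=cv2.INTER_CUBIC))
```

```text
6.95 [ 0.6025 -0.2215  0.2334] [ 0.6935  0.1405 -4.2912] [ 0.0172  0.0041 -0.0098] 0.15759793874482375
[[-0.0001  0.9872 -0.1597]
 [ 0.0006 -0.1597 -0.9872]
 [-1.     -0.0002 -0.0006]]
0.224 0.082 [array([244.8644,  77.118 ]), array([284.5736,  77.1495]), array([324.2836,  77.1811])]
0.224 0.088 [array([244.3472,  58.0493]), array([284.589 ,  58.0811]), array([324.8315,  58.1129])]
0.224 0.094 [array([243.8159,  38.4623]), array([284.6047,  38.4943]), array([325.3943,  38.5264])]
0.19 0.082 [array([253.4734,  85.829 ]), array([284.5726,  85.8538]), array([315.6724,  85.8785])]
0.19 0.088 [array([253.1596,  71.0294]), array([284.5846,  71.0543]), array([316.01  ,  71.0793])]
0.19 0.094 [array([252.8393,  55.9166]), array([284.5968,  55.9417]), array([316.3548,  55.9668])]
0.16 0.082 [array([258.4671,  90.8819]), array([284.5721,  90.9027]), array([310.6774,  90.9236])]
0.16 0.088 [array([258.248 ,  78.5243]), array([284.5821,  78.5452]), array([310.9165,  78.5661])]
0.16 0.094 [array([258.0251,  65.9478]), array([284.5923,  65.9688]), array([311.1598,  65.9898])]
[ 0.6125 -0.1579  0.2285] [ 0.6174 -0.1279  0.2285]
248 -15.755411681732275
270 -6.280028249921499
305 8.793775148118433
332 20.421575406522997
```

View pics/g.png

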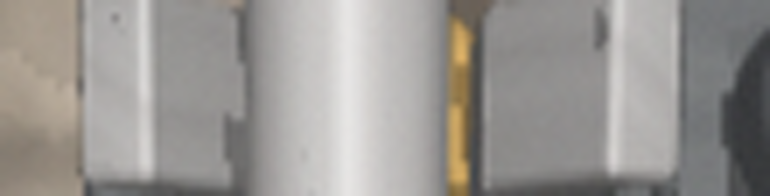

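Emit:
{"name": "arm_command", "arguments": {
  "deltas": "0 0.2 0 0 0 0 1;0.7 0.2 0 0 0 0 1;1.4 0.2 0 0 0 0 1;2.1 0.2 0 0 0 0 1;2.8 0.2 0 0 0 0 1;3.4 0.2 0 0 0 0 1;4 0.2 0 0 0 0 1;4 0.2 0 0 0 0 1;4 0.2 0 0 0 0 1;4 0.2 0 0 0 0 1"
}}

```text
t: 7.78
tcp_pos: [0.6053, -0.2221, 0.1935]
eef_rot: [[0.001, 0.987, -0.159], [-0.0, -0.159, -0.987], [-1.0, 0.001, 0.0]]
contact_force: [0.9, 0.1, -5.3]
opening: 0.155
```

Run:
```python
from h import *
s=st(); a=vision.get_image("scene"); b=vision.get_image("top"); w=vision.get_image("wrist")
c=[cv2.resize(w["img"][40:110,230:350],(480,280),interpolation=cv2.INTER_CUBIC),cv2.resize(a["img"][155:225,270:390],(480,280),interpolation=cv2.INTER_CUBIC)]
cv2.imwrite("pics/l3.png",np.vstack(c)[:,:,::-1])
```

```text
7.7833 [ 0.6053 -0.2221  0.1935] [ 0.8968  0.0958 -5.2705] [ 0.0027 -0.06   -0.0084] 0.15500570583724468
[[ 0.0006  0.9872 -0.1594]
 [-0.0002 -0.1594 -0.9872]
 [-1.      0.0006  0.0001]]
```

View pics/l3.png

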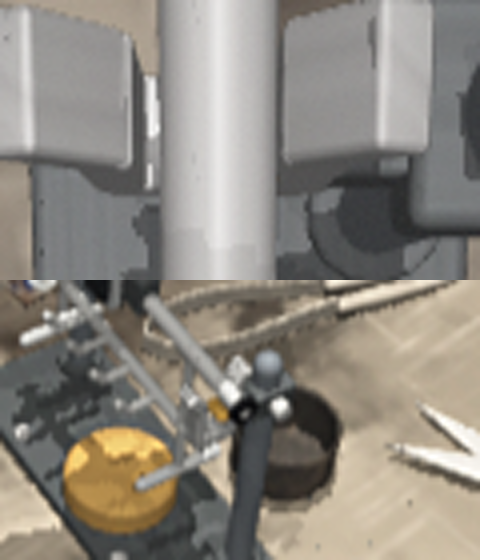

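Emit:
{"name": "arm_command", "arguments": {
  "deltas": "0 -0.08 0 0 0 0 1;0.3 -0.08 0 0 0 0 1;0.6 -0.08 0 0 0 0 1;0.9 -0.08 0 0 0 0 1;1.1 -0.08 0 0 0 0 1;1.2 -0.08 0 0 0 0 1;1.2 -0.08 0 0 0 0 1;1.2 -0.08 0 0 0 0 1"
}}

```text
t: 8.6
tcp_pos: [0.6043, -0.2218, 0.1812]
eef_rot: [[-0.0, 0.987, -0.159], [0.0, -0.159, -0.987], [-1.0, -0.0, -0.0]]
contact_force: [0.3, -0.5, -4.4]
opening: 0.155
```

Emit:
{"name": "arm_command", "arguments": {
  "deltas": "0.1 0 0 0 0 0 1;0.2 0 0 0 0 0 1;0.3 0 0 0 0 0 1;0.3 0 0 0 0 0 1;0.3 0 0 0 0 0 1"
}}

```text
t: 9.02
tcp_pos: [0.6043, -0.222, 0.1786]
eef_rot: [[0.0, 0.987, -0.159], [-0.0, -0.159, -0.987], [-1.0, 0.0, 0.0]]
contact_force: [-0.7, 0.6, -2.9]
opening: 0.153
```

Emit:
{"name": "arm_command", "arguments": {
  "deltas": "0.1 0 0 0 0 0 1;0.1 0 0 0 0 0 1;0.1 0 0 0 0 0 1;0.1 0 0 0 0 0 1"
}}

```text
t: 9.35
tcp_pos: [0.6044, -0.2221, 0.1779]
eef_rot: [[0.001, 0.987, -0.16], [-0.0, -0.16, -0.987], [-1.0, 0.001, 0.0]]
contact_force: [-2.1, 1.2, 1.5]
opening: 0.153
```

Run:
```python
from h import *
st()
```

```text
9.35 [ 0.6044 -0.2221  0.1779] [-2.1179  1.1529  1.5367] [-0.3625  0.547  -0.1833] 0.15324989967493485
[[ 0.0006  0.9872 -0.1596]
 [-0.0004 -0.1596 -0.9872]
 [-1.      0.0007  0.0003]]
```

Emit:
{"name": "arm_command", "arguments": {
  "deltas": "-0.05 0 0 0 -0.7 0 1;0 0 0 0 -1.4 0 1;0 0 0 0 -1.4 0 1;0 0 0 0 -1.4 0 1"
}}

```text
t: 9.68
tcp_pos: [0.6037, -0.2208, 0.177]
eef_rot: [[-0.006, 0.987, -0.158], [-0.023, -0.158, -0.987], [-1.0, -0.002, 0.023]]
contact_force: [-4.3, 1.9, 1.5]
opening: 0.156
```

Run:
```python
from h import *
st()
```

```text
9.6833 [ 0.6037 -0.2208  0.177 ] [-4.3347  1.854   1.4961] [0.5194 0.8495 0.2118] 0.15587812927752454
[[-0.0059  0.9874 -0.158 ]
 [-0.0227 -0.1581 -0.9872]
 [-0.9997 -0.0022  0.0234]]
```

Emit:
{"name": "arm_command", "arguments": {
  "deltas": "0 0 0 0 0.5 0 1;0 0 0 0 0.5 0 0.6;0 0 0 0 0.5 0 0.4;0 0 0 0 0.5 0 0.4;0 0 0 0 0.5 0 0.4;-1.5 0 0 0 0.5 0 0.4;-3 0 0 0 0.5 0 0.4;-5 0 0 0 0.5 0 0.4;-8 0 0 0 0.5 0 0.4;-8 0 0 0 1.4 0 0.4;-8 0 0 0 1.4 0 0.4;-8 0 0 0 1.4 0 0.4"
}}

```text
t: 10.68
tcp_pos: [0.6045, -0.22, 0.257]
eef_rot: [[0.0, 0.987, -0.16], [0.0, -0.16, -0.987], [-1.0, 0.0, -0.0]]
contact_force: [0.3, 0.9, 0.1]
opening: 0.598
```

Run:
```python
from h import *
st(); a=vision.get_image("scene"); b=vision.get_image("top"); w=vision.get_image("wrist")
c=[cv2.resize(w["img"][0:420,100:460],(360,420)),cv2.resize(a["img"][110:250,255:395],(420,420),interpolation=cv2.INTER_CUBIC)]
cv2.imwrite("pics/l4.png",np.hstack(c)[:,:,::-1])
```

```text
10.6833 [ 0.6045 -0.22    0.257 ] [0.3073 0.9045 0.0946] [0.0066 0.0167 0.0066] 0.5979358260460498
[[ 0.0002  0.9871 -0.1599]
 [ 0.0001 -0.1599 -0.9871]
 [-1.      0.0002 -0.0001]]
```

View pics/l4.png

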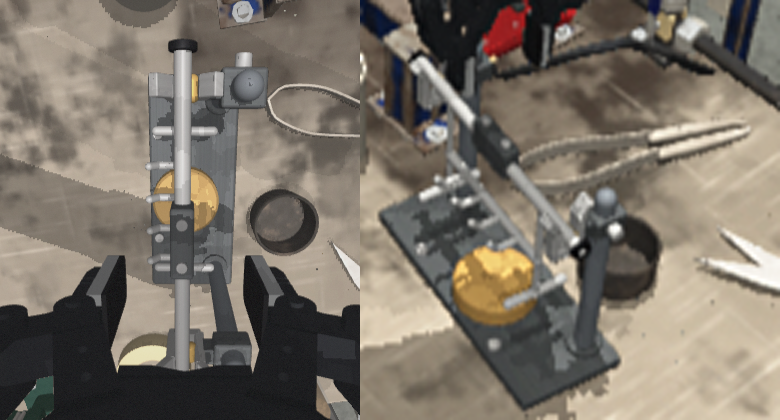

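Both rail ends lie in the hooks (left in the wrist view at (282,85), right in the scene view) and the rack hangs free.

Run:
```python
from h import *
w=vision.get_image("wrist"); s=st()
z=.1685
p=[onz(w,q,z+.019) for q in((281.5,213),(281.5,241))]; C=np.mean(p,0); print(p,C)
print("rail",onz(w,(282,180),z+.005),onz(w,(283,60),z+.005),"cap",onz(w,(283,44),z))
R=np.array(s["eef_rot"]); 
Y=np.array([.16,.987,0]); 
for y in(.064,-.064):
  t=C+Y*y; t[2]=z+.005+.025+.015
  print(y,t,"delta cm",R.T@(t-np.array(s["tcp_pos"]))*100)
```

```text
10.8833 [ 0.6042 -0.2193  0.2559] [ 0.9369  0.2992 -0.0664] [-0.0204 -0.0212  0.0382] 0.6040093883075989
[[-0.002   0.9873 -0.1591]
 [ 0.0006 -0.1591 -0.9873]
 [-1.     -0.0021 -0.0003]]
[array([ 0.6043, -0.2048,  0.1875]), array([ 0.6017, -0.2209,  0.1875])] [ 0.603  -0.2129  0.1875]
rail [ 0.607  -0.1891  0.1735] [ 0.6179 -0.1257  0.1735] cap [ 0.6192 -0.1171  0.1685]
0.064 [ 0.6133 -0.1497  0.2135] delta cm [ 4.2473 -0.2037 -7.0175]
-0.064 [ 0.5928 -0.276   0.2135] delta cm [ 4.2435 -0.2153  5.781 ]
```

Emit:
{"name": "arm_command", "arguments": {
  "deltas": "0 -0.15 -3 0 0 0 1;0 -0.15 -5.7 0 0 0 1;0 -0.15 -5.7 0 0 0 1;0 -0.15 -5.7 0 0 0 1;0 -0.15 -5.7 0 0 0 1;0 -0.15 -5.7 0 0 0 1;0 -0.15 -5.7 0 0 0 1;1.5 -0.15 -5.7 0 0 0 1;3 -0.15 -5.7 0 0 0 1;4.5 -0.15 -5.7 0 0 0 1;4.5 -0.15 -5.7 0 0 0 1;4.5 -0.15 -5.7 0 0 0 1"
}}

```text
t: 11.88
tcp_pos: [0.6116, -0.164, 0.2118]
eef_rot: [[-0.002, 0.987, -0.161], [-0.0, -0.161, -0.987], [-1.0, -0.002, 0.0]]
contact_force: [-0.0, 0.9, 0.7]
opening: -0.0
```

Run:
```python
from h import *
st(); a=vision.get_image("scene"); w=vision.get_image("wrist")
c=[cv2.resize(w["img"][0:420,100:460],(360,420)),cv2.resize(a["img"][110:250,255:395],(420,420),interpolation=cv2.INTER_CUBIC)]
cv2.imwrite("pics/l5.png",np.hstack(c)[:,:,::-1])
```

```text
11.8833 [ 0.6116 -0.164   0.2118] [-0.0101  0.8844  0.6566] [-0.0598  0.0009  0.0159] -0.00023366089083059666
[[-0.0016  0.987  -0.1606]
 [-0.     -0.1606 -0.987 ]
 [-1.     -0.0015  0.0003]]
```

View pics/l5.png

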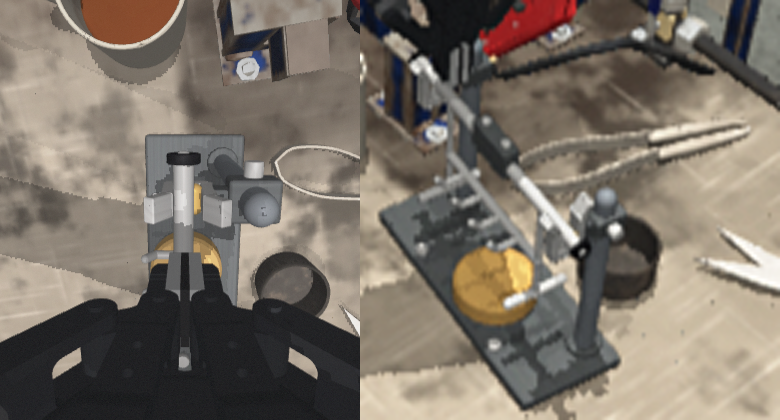

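The closed fingers stand centred over the rail, inboard of the left hook. I'll feel downward.

Emit:
{"name": "arm_command", "arguments": {
  "deltas": "0.5 0 0 0 0 0 1;0.9 0 0 0 0 0 1;1.1 0 0 0 0 0 1;1.2 0 0 0 0 0 1;1.2 0 0 0 0 0 1;1.2 0 0 0 0 0 1"
}}

```text
t: 12.48
tcp_pos: [0.6122, -0.1633, 0.2003]
eef_rot: [[0.0, 0.987, -0.159], [0.0, -0.159, -0.987], [-1.0, 0.0, -0.0]]
contact_force: [-0.1, 0.3, 1.0]
opening: -0.0
```

Emit:
{"name": "arm_command", "arguments": {
  "deltas": "0.1 0 0 0 0 0 1;0.2 0 0 0 0 0 1;0.3 0 0 0 0 0 1;0.3 0 0 0 0 0 1;0.3 0 0 0 0 0 1"
}}

```text
t: 12.9
tcp_pos: [0.6122, -0.1633, 0.1972]
eef_rot: [[-0.0, 0.987, -0.159], [0.0, -0.159, -0.987], [-1.0, -0.0, -0.0]]
contact_force: [-0.1, 0.7, -0.2]
opening: 0.0
```

Emit:
{"name": "arm_command", "arguments": {
  "deltas": "0.1 0 0 0 0 0 1;0.2 0 0 0 0 0 1;0.3 0 0 0 0 0 1;0.3 0 0 0 0 0 1;0.3 0 0 0 0 0 1"
}}

```text
t: 13.32
tcp_pos: [0.6123, -0.1633, 0.1942]
eef_rot: [[0.0, 0.987, -0.159], [0.0, -0.159, -0.987], [-1.0, 0.0, -0.0]]
contact_force: [-1.2, 1.3, 1.2]
opening: -0.002
```

Emit:
{"name": "arm_command", "arguments": {
  "deltas": "0.1 0 0 0 0 0 1;0.2 0 0 0 0 0 1;0.2 0 0 0 0 0 1;0.2 0 0 0 0 0 1"
}}

```text
t: 13.65
tcp_pos: [0.612, -0.1633, 0.1918]
eef_rot: [[-0.001, 0.987, -0.159], [0.0, -0.159, -0.987], [-1.0, -0.001, 0.0]]
contact_force: [-0.4, 0.2, 0.4]
opening: 0.002
```

Emit:
{"name": "arm_command", "arguments": {
  "deltas": "0.1 0 0 0 0 0 1;0.2 0 0 0 0 0 1;0.2 0 0 0 0 0 1;0.2 0 0 0 0 0 1"
}}

```text
t: 13.98
tcp_pos: [0.6121, -0.1633, 0.1901]
eef_rot: [[-0.0, 0.987, -0.159], [0.0, -0.159, -0.987], [-1.0, -0.0, -0.0]]
contact_force: [-0.3, -0.5, -0.3]
opening: 0.002
```

Emit:
{"name": "arm_command", "arguments": {
  "deltas": "0.1 0 0 0 0 0 1;0.2 0 0 0 0 0 1;0.2 0 0 0 0 0 1;0.2 0 0 0 0 0 1"
}}

```text
t: 14.32
tcp_pos: [0.6122, -0.1633, 0.1882]
eef_rot: [[-0.0, 0.987, -0.159], [0.0, -0.159, -0.987], [-1.0, -0.0, -0.0]]
contact_force: [-0.3, 0.3, 0.2]
opening: -0.004
```

Emit:
{"name": "arm_command", "arguments": {
  "deltas": "0.1 0 0 0 0 0 1;0.2 0 0 0 0 0 1;0.2 0 0 0 0 0 1;0.2 0 0 0 0 0 1"
}}

```text
t: 14.65
tcp_pos: [0.6121, -0.1633, 0.1861]
eef_rot: [[-0.0, 0.987, -0.159], [0.0, -0.159, -0.987], [-1.0, -0.0, -0.0]]
contact_force: [0.0, -0.0, 0.4]
opening: 0.004
```

Emit:
{"name": "arm_command", "arguments": {
  "deltas": "0.1 0 0 0 0 0 1;0.2 0 0 0 0 0 1;0.2 0 0 0 0 0 1;0.2 0 0 0 0 0 1"
}}

```text
t: 14.98
tcp_pos: [0.6124, -0.1634, 0.1854]
eef_rot: [[0.001, 0.987, -0.159], [0.0, -0.159, -0.987], [-1.0, 0.001, -0.001]]
contact_force: [-2.1, 0.5, 5.7]
opening: -0.001
```

Run:
```python
from h import *
st(); a=vision.get_image("scene"); w=vision.get_image("wrist")
np.savez("t.npz",a=a["img"],w=w["img"])
c=[cv2.resize(w["img"][120:330,180:390],(600,600),interpolation=cv2.INTER_CUBIC)[:, 100:450],cv2.resize(a["img"][105:205,265:340],(450,600),interpolation=cv2.INTER_CUBIC)]
cv2.imwrite("pics/l6.png",np.hstack(c)[:,:,::-1])
```

```text
14.9833 [ 0.6124 -0.1634  0.1854] [-2.0507  0.4539  5.6721] [ 0.1549  0.3815 -0.0147] -0.0010649790781161537
[[ 0.0007  0.9872 -0.1594]
 [ 0.0005 -0.1594 -0.9872]
 [-1.      0.0007 -0.0006]]
```

View pics/l6.png

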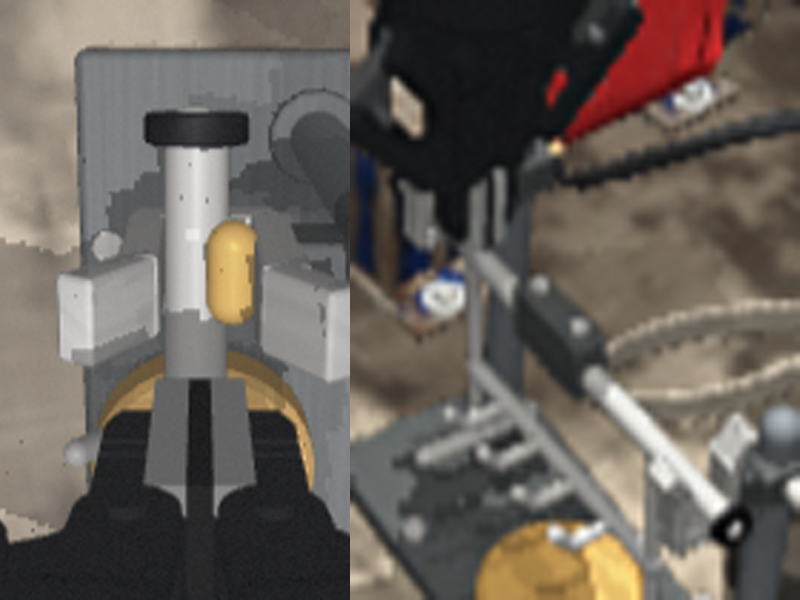

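The brass roller now overlaps the top of the rail, so the left end is past the catch and on its seat. I'll raise the push gradually.

Emit:
{"name": "arm_command", "arguments": {
  "deltas": "0.05 0 0 0 0 0 1;0.1 0 0 0 0 0 1;0.15 0 0 0 0 0 1;0.15 0 0 0 0 0 1;0.15 0 0 0 0 0 1"
}}

```text
t: 15.5
tcp_pos: [0.6126, -0.1635, 0.1851]
eef_rot: [[0.002, 0.987, -0.159], [0.001, -0.159, -0.987], [-1.0, 0.001, -0.001]]
contact_force: [-3.5, 2.1, 10.7]
opening: -0.002
```

Emit:
{"name": "arm_command", "arguments": {
  "deltas": "0.05 0 0 0 0 0 1;0.1 0 0 0 0 0 1;0.15 0 0 0 0 0 1;0.2 0 0 0 0 0 1;0.24 0 0 0 0 0 1;0.24 0 0 0 0 0 1;0.24 0 0 0 0 0 1"
}}

```text
t: 16.08
tcp_pos: [0.613, -0.164, 0.1827]
eef_rot: [[0.003, 0.987, -0.16], [-0.0, -0.16, -0.987], [-1.0, 0.003, -0.0]]
contact_force: [-3.0, 1.8, 11.4]
opening: 0.002
```

Run:
```python
from h import *
st()
```

```text
16.0833 [ 0.613  -0.164   0.1827] [-3.0472  1.7935 11.3939] [ 0.1349  0.6587 -0.0022] 0.0017046012534593573
[[ 0.0026  0.9872 -0.1596]
 [-0.     -0.1596 -0.9872]
 [-1.      0.0026 -0.0004]]
```

Emit:
{"name": "arm_command", "arguments": {
  "deltas": "0.05 0 0 0 0 0 1;0.1 0 0 0 0 0 1;0.15 0 0 0 0 0 1;0.15 0 0 0 0 0 1;0.15 0 0 0 0 0 1"
}}

```text
t: 16.5
tcp_pos: [0.6134, -0.1641, 0.1825]
eef_rot: [[0.004, 0.987, -0.16], [0.0, -0.16, -0.987], [-1.0, 0.004, -0.001]]
contact_force: [-3.9, 2.4, 17.2]
opening: 0.001
```

Emit:
{"name": "arm_command", "arguments": {
  "deltas": "0.05 0 0 0 0 0 1;0.1 0 0 0 0 0 1;0.1 0 0 0 0 0 1;0.1 0 0 0 0 0 1;0.1 0 0 0 0 0 1;0.1 0 0 0 0 0 1;0.1 0 0 0 0 0 1"
}}

```text
t: 17.08
tcp_pos: [0.6136, -0.1641, 0.1824]
eef_rot: [[0.005, 0.987, -0.16], [0.001, -0.16, -0.987], [-1.0, 0.004, -0.001]]
contact_force: [-5.8, 1.9, 21.2]
opening: -0.001
```

Emit:
{"name": "arm_command", "arguments": {
  "deltas": "-0.4 0 0 0 0 0 1;-1.5 0 0 0 0 0 1;-3 0 0 0 0 0 1;-5.5 0 0 0 0 0 1;-5.5 0 3 0 0 0 1;-5.5 0 6 0 0 0 1;-5.5 0 9 0 0 0 1;-5.5 0 12.4 0 0 0 1;-5.5 0 12.4 0 0 0 1;-5.5 0 12.4 0 0 0 1;-4 0 12.4 0 0 0 1;-3 0 12.4 0 0 0 1;-3 0 12.4 0 0 0 1;-3 0 12.4 0 0 0 1"
}}

```text
t: 18.25
tcp_pos: [0.5925, -0.2841, 0.2068]
eef_rot: [[-0.002, 0.988, -0.157], [0.001, -0.157, -0.988], [-1.0, -0.002, -0.001]]
contact_force: [0.8, -0.5, 0.6]
opening: -0.0
```

Run:
```python
from h import *
s=st(); a=vision.get_image("scene"); b=vision.get_image("top"); w=vision.get_image("wrist")
R=spotter.outline_of(w,"rack"); 
for r in R[:1]:
  m=r["region"]; print(r["p"])
  for row in range(40,260,20):
    xs=np.where(m[row])[0]; print(row,(xs.min(),xs.max(),len(xs)) if len(xs) else None)
# right cap in scene
r=spotter.outline_of(a,"rack")[0]; ys,xs=np.where(r["region"]); i=xs.argmax(); print(r["p"],xs.min(),xs.max(),ys.min(),ys.max(),(xs[i],ys[i]))
Y=np.array([.16,.987,0]);C=np.array([.6025,-.225,0])
for z in(.148,.155,.162,.169): print(z,"right cap end scene",proj(a,C-Y*.112+[0,0,z]))
```

```text
18.25 [ 0.5925 -0.2841  0.2068] [ 0.7967 -0.4889  0.615 ] [ 0.0238 -0.0544  0.0479] -0.00024263749802493276
[[-0.0019  0.9875 -0.1575]
 [ 0.0014 -0.1575 -0.9875]
 [-1.     -0.0021 -0.0011]]
0.81
40 (np.int64(257), np.int64(332), 76)
60 (np.int64(244), np.int64(297), 44)
80 (np.int64(266), np.int64(297), 32)
100 (np.int64(264), np.int64(298), 35)
120 (np.int64(265), np.int64(298), 34)
140 (np.int64(265), np.int64(297), 33)
160 (np.int64(265), np.int64(298), 34)
180 (np.int64(266), np.int64(295), 30)
200 (np.int64(273), np.int64(295), 23)
220 (np.int64(273), np.int64(295), 23)
240 (np.int64(273), np.int64(291), 19)
0.85 272 331 134 215 (np.int64(331), np.int64(195))
0.148 right cap end scene [328.4034 200.1139]
0.155 right cap end scene [328.7163 197.9602]
0.162 right cap end scene [329.0323 195.7848]
0.169 right cap end scene [329.3516 193.5872]
```

Emit:
{"name": "arm_command", "arguments": {
  "deltas": "0.2 0 0 0 0 0 1;0.4 0 0 0 0 0 1;0.6 0 0 0 0 0 1;0.6 0 0 0 0 0 1;0.6 0 0 0 0 0 1"
}}

```text
t: 18.92
tcp_pos: [0.5923, -0.2857, 0.2016]
eef_rot: [[-0.0, 0.987, -0.159], [0.0, -0.159, -0.987], [-1.0, -0.0, -0.0]]
contact_force: [-0.1, -0.7, -0.4]
opening: 0.001
```

Emit:
{"name": "arm_command", "arguments": {
  "deltas": "0.1 0 0 0 0 0 1;0.25 0 0 0 0 0 1;0.4 0 0 0 0 0 1;0.4 0 0 0 0 0 1;0.4 0 0 0 0 0 1"
}}

```text
t: 19.33
tcp_pos: [0.5924, -0.2857, 0.1977]
eef_rot: [[-0.0, 0.987, -0.159], [0.0, -0.159, -0.987], [-1.0, -0.0, -0.0]]
contact_force: [-0.9, -0.6, 0.5]
opening: 0.004
```

Emit:
{"name": "arm_command", "arguments": {
  "deltas": "0.1 0 0 0 0 0 1;0.2 0 0 0 0 0 1;0.3 0 0 0 0 0 1;0.3 0 0 0 0 0 1;0.3 0 0 0 0 0 1"
}}

```text
t: 19.75
tcp_pos: [0.5924, -0.2857, 0.1947]
eef_rot: [[-0.0, 0.987, -0.159], [0.0, -0.159, -0.987], [-1.0, -0.0, -0.0]]
contact_force: [0.9, -0.5, -0.6]
opening: -0.003
```

Emit:
{"name": "arm_command", "arguments": {
  "deltas": "0.1 0 0 0 0 0 1;0.2 0 0 0 0 0 1;0.3 0 0 0 0 0 1;0.3 0 0 0 0 0 1;0.3 0 0 0 0 0 1"
}}

```text
t: 20.17
tcp_pos: [0.5924, -0.2857, 0.1917]
eef_rot: [[-0.0, 0.987, -0.159], [0.0, -0.159, -0.987], [-1.0, -0.0, -0.0]]
contact_force: [-0.1, 0.4, 0.2]
opening: 0.004
```

Emit:
{"name": "arm_command", "arguments": {
  "deltas": "0.1 0 0 0 0 0 1;0.2 0 0 0 0 0 1;0.3 0 0 0 0 0 1;0.3 0 0 0 0 0 1;0.3 0 0 0 0 0 1"
}}

```text
t: 20.58
tcp_pos: [0.5924, -0.2857, 0.1887]
eef_rot: [[-0.0, 0.987, -0.159], [0.0, -0.159, -0.987], [-1.0, -0.0, -0.0]]
contact_force: [1.1, -0.1, 0.1]
opening: 0.001
```

Emit:
{"name": "arm_command", "arguments": {
  "deltas": "0.1 0 0 0 0 0 1;0.2 0 0 0 0 0 1;0.2 0 0 0 0 0 1;0.2 0 0 0 0 0 1"
}}

```text
t: 20.92
tcp_pos: [0.5924, -0.2857, 0.1867]
eef_rot: [[-0.0, 0.987, -0.159], [0.0, -0.159, -0.987], [-1.0, -0.0, -0.0]]
contact_force: [0.4, -0.8, 0.5]
opening: 0.004
```

Emit:
{"name": "arm_command", "arguments": {
  "deltas": "0.1 0 0 0 0 0 1;0.2 0 0 0 0 0 1;0.2 0 0 0 0 0 1;0.2 0 0 0 0 0 1"
}}

```text
t: 21.25
tcp_pos: [0.5924, -0.2857, 0.1848]
eef_rot: [[-0.0, 0.987, -0.159], [0.0, -0.159, -0.987], [-1.0, -0.0, -0.0]]
contact_force: [-0.2, 1.0, -0.3]
opening: -0.001
```

Emit:
{"name": "arm_command", "arguments": {
  "deltas": "0.1 0 0 0 0 0 1;0.2 0 0 0 0 0 1;0.2 0 0 0 0 0 1;0.2 0 0 0 0 0 1"
}}

```text
t: 21.58
tcp_pos: [0.5929, -0.2859, 0.1843]
eef_rot: [[0.002, 0.987, -0.159], [0.0, -0.159, -0.987], [-1.0, 0.002, -0.0]]
contact_force: [-1.2, 1.2, 6.3]
opening: 0.003
```

Emit:
{"name": "arm_command", "arguments": {
  "deltas": "0.05 0 0 0 0 0 1;0.1 0 0 0 0 0 1;0.15 0 0 0 0 0 1;0.15 0 0 0 0 0 1;0.15 0 0 0 0 0 1"
}}

```text
t: 22.0
tcp_pos: [0.5932, -0.286, 0.1842]
eef_rot: [[0.003, 0.987, -0.159], [0.0, -0.159, -0.987], [-1.0, 0.003, -0.001]]
contact_force: [-3.1, 2.1, 11.3]
opening: -0.002
```

Emit:
{"name": "arm_command", "arguments": {
  "deltas": "0.05 0 0 0 0 0 1;0.1 0 0 0 0 0 1;0.15 0 0 0 0 0 1;0.2 0 0 0 0 0 1;0.24 0 0 0 0 0 1;0.24 0 0 0 0 0 1;0.24 0 0 0 0 0 1;0.24 0 0 0 0 0 1"
}}

```text
t: 22.67
tcp_pos: [0.5936, -0.2861, 0.1839]
eef_rot: [[0.004, 0.987, -0.159], [0.001, -0.159, -0.987], [-1.0, 0.004, -0.002]]
contact_force: [-5.1, 5.2, 21.6]
opening: 0.001
```

Run:
```python
from h import *
st()
```

```text
22.6667 [ 0.5936 -0.2861  0.1839] [-5.1076  5.2101 21.6061] [ 1.0019  1.2309 -0.0321] 0.0010029596877782535
[[ 0.0043  0.9872 -0.1591]
 [ 0.0009 -0.1592 -0.9873]
 [-1.      0.0041 -0.0016]]
```

Emit:
{"name": "arm_command", "arguments": {
  "deltas": "-0.4 0 0 0 0 0 1;-1.5 0 0 0 0 0 1;-3 0 0 0 0 0 1;-6 0 0 0 0 0 1;-9 0 0 0 0 0 1;-11 0 0 0 0 0 1;-11 0 0 0 0 0 1;-11 0 0 0 0 0 1;-11 0 0 0 0 0 1;-11 0 0 0 0 0 1;-11 0 0 0 0 0 1"
}}

```text
t: 23.58
tcp_pos: [0.5919, -0.2852, 0.2874]
eef_rot: [[-0.003, 0.987, -0.159], [0.001, -0.159, -0.987], [-1.0, -0.003, -0.001]]
contact_force: [-1.0, 0.0, 0.8]
opening: -0.002
```

```bash
cat > roll.py <<'E'
from h import *
s=st(); w=vision.get_image("wrist"); a=vision.get_image("scene")
Y=np.array([.16,.987,0]);C=np.array([.6025,-.225,0]);X=np.array([.987,-.16,0])
h=cv2.cvtColor(w["img"],cv2.COLOR_RGB2HSV); m=((h[...,0]>14)&(h[...,0]<28)&(h[...,1]>130)&(h[...,2]>110)).astype(np.uint8)
n,l,stt,c=cv2.connectedComponentsWithStats(m)
for i in range(1,n):
    if stt[i][4]>15: print(stt[i],c[i])
for nm,y in(("L",.088),("R",-.088)):
    print(nm,"rail edges/axis at top",proj(w,C+Y*y-X*.005+[0,0,.153]),proj(w,C+Y*y+[0,0,.153]),proj(w,C+Y*y+X*.005+[0,0,.153]),"roller",proj(w,C+Y*y+X*.004+[0,0,.160]))
# horizontal profile near rollers
for i in range(1,n):
    if 15<stt[i][4]<900:
        y=int(c[i][1]); x=int(c[i][0]); print(y,[tuple(map(int,w["img"][y,k])) for k in range(x-24,x+18,3)])
E
python3 roll.py
```

```text
23.5833 [ 0.5919 -0.2852  0.2874] [-0.9682  0.0203  0.7848] [-0.0185  0.0274 -0.0154] -0.0023578247822882473
[[-0.0025  0.9872 -0.1593]
 [ 0.0011 -0.1593 -0.9872]
 [-1.     -0.0026 -0.0007]]
[289 244   6   8  22] [291.8636 247.7273]
L rail edges/axis at top [279.2342 -19.8596] [287.1321 -19.855 ] [295.0307 -19.8504] roller [293.7057 -24.1838]
R rail edges/axis at top [279.823  242.1486] [286.359  242.1627] [292.8956 242.1768] roller [291.7495 245.4186]
247 [(87, 85, 86), (84, 84, 83), (100, 99, 98), (122, 119, 118), (108, 107, 105), (131, 130, 129), (157, 154, 152), (154, 125, 76), (182, 148, 88), (163, 132, 79), (87, 86, 85), (87, 85, 85), (88, 86, 86), (81, 80, 79)]
```

Run:
```python
from h import *
w=vision.get_image("wrist")
for y in (205,215,225,238,242,246,250,254,262,268):
    print(y," ".join("%d%s"%(p.mean(),"y" if int(p[0])-int(p[2])>35 else "") for p in w["img"][y,268:304:1].astype(int)))
```

```text
205 83 86 86 85 83 83 88 85 84 81 107 121 130 138 153 201 207 205 194 150 178 161 137 83 86 85 84 85 85 84 85 82 83 84 85 80
215 83 85 86 85 83 85 90 86 84 86 107 121 130 137 140 145 146 140 135 130 125 116 100 83 87 86 84 84 87 85 86 80 82 85 84 82
225 111 111 110 109 109 108 111 110 112 111 106 119 131 137 141 144 146 139 135 129 125 115 101 102 116 120 118 119 115 118 118 120 117 115 116 116
238 111 104 83 84 86 89 86 85 86 80 96 106 112 134 135 138 145 139 132 103 96y 101y 103y 105y 104y 99y 95y 85y 79 87 89 85 86 87 86 84
242 111 89 85 86 89 88 86 88 84 78 97 110 121 129 152 155 159 151 110 104y 120y 129y 126y 127y 124y 119y 111y 110y 84 86 87 86 87 85 84 84
246 84 82 85 86 85 93 107 103 110 71 97 111 120 129 153 154 159 151 107 108y 122y 129y 136y 138y 135y 128y 122y 114y 81 85 89 87 87 85 86 86
250 110 112 109 109 107 110 110 110 108 71 109 110 121 128 132 155 159 150 110 108y 123y 129y 137y 138y 135y 126y 112y 105y 75 120 112 116 109 105 96 87
254 112 94 87 88 88 85 89 86 87 88 88 87 87 41 26 28 26 23 24 27 46 88 86 87 88 87 89 87 88 87 88 88 97 120 119 120
262 96 88 87 87 88 88 87 87 88 86 88 87 86 23 27 21 27 29 25 24 30 88 87 88 88 89 89 90 88 88 88 88 88 100 117 118
268 88 89 88 87 88 89 89 86 87 86 89 88 71 27 27 28 27 25 27 28 26 75 89 87 88 89 87 87 87 88 87 89 88 88 53 27
```

Emit:
{"name": "arm_command", "arguments": {
  "deltas": "0 0 -3 0 0 0 1;0 0 -6 0 0 0 1;0 0 -9 0 0 0 1;0 0 -12.5 0 0 0 1;0 0 -16.5 0 0 0 1;0 0 -16.5 0 0 0 1;0 0 -16.5 0 0 0 1;0 0 -16.5 0 0 0 1"
}}

```text
t: 24.4
tcp_pos: [0.6185, -0.1231, 0.2888]
eef_rot: [[-0.001, 0.987, -0.159], [-0.001, -0.159, -0.987], [-1.0, -0.0, 0.001]]
contact_force: [-0.8, -1.1, -0.2]
opening: 0.001
```

Run:
```python
from h import *
st();w=vision.get_image("wrist")
h=w["img"].astype(int); m=(h[...,0]-h[...,2]>60).astype(np.uint8)
n,l,stt,c=cv2.connectedComponentsWithStats(m[:,250:320]); print([(s,np.round(q)) for s,q in zip(stt[1:],c[1:]) if 10<s[4]<1500])
Y=np.array([.16,.987,0]);C=np.array([.6025,-.225,0])
r=int(proj(w,C+Y*.088+[0,0,.16])[1]); print(r)
for y in range(r-30,r+31,5):
    print(y," ".join("%d%s"%(p.mean(),"y" if p[0]-p[2]>35 else "") for p in h[y,264:304]))
```

```text
24.4 [ 0.6185 -0.1231  0.2888] [-0.8302 -1.1226 -0.1566] [-0.07    0.0259 -0.0428] 0.0007971853817297364
[[-0.0006  0.9873 -0.1589]
 [-0.0008 -0.1589 -0.9873]
 [-1.     -0.0004  0.0009]]
[(array([ 37, 221,   9,  19, 160], dtype=int32), array([ 41., 230.])), (array([ 43, 249,   7,   3,  15], dtype=int32), array([ 45., 250.])), (array([ 51, 252,  11,  12,  79], dtype=int32), array([ 55., 259.]))]
229
199 99 99 96 97 97 96 94 97 93 95 42 27 29 27 27 26 25 35 69 71 72 73 74 53 49 25 28 27 24 28 32 66 106 96 93 91 92 93 92 92
204 98 96 98 97 98 95 96 96 96 96 74 30 29 30 37 41 47 48 43 40 40 37 46 44 42 41 39 37 35 35 33 73 96 96 91 91 91 91 83 82
209 99 88 87 88 91 86 89 86 88 88 74 70 73 74 100 131 139 150 156 157 162 157 150 144 141 133 115 82 74 71 72 74 74 74 71 69 71 73 72 72
214 85 98 87 94 96 95 93 95 92 94 96 87 86 89 104 126 140 149 156 160 163 157 149 144 141 133 116 91 92 92 91 94 95 86 85 90 91 78 79 77
219 173 158 96 96 100 97 90 94 97 95 96 95 95 95 92 114 126 133 155 158 162 157 150 145 140 130 112 94 120 117 131 123 97 98 96 96 96 96 94 94
224 151 164 172 172 170 150 95 9
[... 520 characters left out ...]
9 152 163 168 172 177 172 164 155 129 124y 130y 132y 131y 126y 118y 112y 108 124 126 125 125 126 127 125
244 145 140 112 117 118 118 116 118 119 117 100 99 87 79 101 139 151 161 169 172 178 170 163 158 151 137 118 114 90 100 107 114 112 135 124 123 124 122 124 126
249 94 103 87 79 79 81y 83y 84y 83y 84y 83y 84y 83y 97y 105 137 150 162 169 171 177 170 164 157 149 137 118 114 95y 107y 108y 108y 93y 95y 85y 92y 93y 95y 99y 109
254 83y 82y 80y 83y 96y 101 97 99 99 96 97 98 98 99 96 98 96 48 32 27 29 28 32 33 49 98 97 98 97 95 99 96 97 97 99 100 112 156y 150y 144y
259 116 120 124 129 131 97 96 98 99 97 98 98 97 98 98 97 95 29 30 31 31 32 28 25 34 97 98 97 98 97 98 97 98 97 97 98 99 147y 180y 181y
```

Both rollers show at full width and cover the rail's rear edge (roller from col 287, rail to col 290). Both ends are therefore under their catches, and the arm is clear.

```bash
python3 -c "
from station import ticket; print(ticket.sign_off())"
```

```text
the job is handed in; nothing more can be done
None
```

The rack is hanging free on both hooks with its pegs facing the robot, and I handed the job in at about 24 s. No verdict was reported.

- **Hanging:** I gripped the rack at its centre block and lowered the rail until both ends lay on their rollers. Then I let go.
- **Left push:** I pressed the left side with the closed fingers, building up to 21.2 N at the wrist. I estimate about 20 N at the left hook.
- **Right push:** I then pressed the right side to 21.6 N at the wrist, again about 20 N at the hook. I held each push for roughly half a second or less. The 30 N limit was never near by my estimate, because the hook loads are worked out from the wrist force and not measured.
- **Right catch passed early:** the left tool dropped about 2.4 mm partway through the left push. This was probably the right end slipping past its own catch, because I met no catch when I later pressed the right side. The right seat felt firm at about 154 mm, which agrees with the roller height I had felt earlier.
- **Last checks:** in the final wrist images, both brass rollers overlap the top of the rail, so both ends are seated under their catches. I read these from pixel values because I had used all 12 picture views. The arm was clear of everything. I saw no sign that the mug, cup, wax, spanner or tape had moved, but I did not measure them again at the end.

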